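# Unlock the two-stage catch of a chef's knife case

### The arm

A 6-joint arm with a two-finger parallel gripper is mounted at the origin on the work surface. World frame = base frame: x ahead of the robot, y to its left, z up, the work surface at z = 0. Lengths are in mm, angles in rad, forces in N, time in s.
With the tool pointing down it reaches from about 350 to 875 mm from the base axis. Payload 4.2 kg.
Tool frame: the origin (TCP) lies between the finger pads, 19 mm behind the fingertips; this is the grasp point; z points along the fingers, y is the line along which they close (so a half turn about z gives the same grasp; the last joint's range is limited). The gripper opens to 85 mm and grips with 20 to 120 N. Pads are 22 mm wide; open, the fingers measure 114 mm over their backs; the gripper's body (76 mm by 85 mm) begins 54 mm behind the grasp point. The pads swing forward as they close: fully open they stand 13 mm farther back than shut.
Start: joints at [-1.053, 0.385, 0.008, 0, -1.194, -0.259], TCP at [159.967, -604.16, 250.012] pointing down, gripper open.
Joint ranges: [-3.14, 3.14], [-1.21, 2.06], [-1.07, 1.41], [-3.16, 2.05], [-2.99, -0.16], [-3.1, 3.1]. Speed limits (rad/s): [2.79, 2.79, 3.14, 3.14, 3.14, 3.14].

### API

Orientations are given as a unit quaternion [x, y, z, w].
In Python, from bench import arm gives the robot as it stands. The module is installed in compiled form; this text tells all that it offers.
- The arm moves only by the tool servo_tool, never from a script. Its argument "increments" is a list of rows, each a list of 7 numbers: the opening, from 0 (shut) to 1 (fully open), then the shift along the tool's x, y, z in m, then the turn, a rotation vector about the tool's x, y, z in degrees. In form: [[grip, x, y, z, ax, ay, az], ...]. A call has 1 to 12 rows; each row is the pose to reach, as a shift and turn from the pose commanded when the call began, along the tool's axes at that moment; what a row does not reach only later rows make up. A row lasts 1/8 s, in which the tool goes at most 62.5 mm and 10.7 degrees, less where a joint would pass 70% of its speed; a pose out of reach is approached as far as the arm can. A call with a gripper value outside its range is refused whole. The fingers move at their own pace and stop on an object; the grip force is fixed at half the most. Time passes only in rows, so rows that repeat a pose let the fingers close. It gives the time, the measured TCP pose, the force, the opening and the grip force at its end, in the units of the state.
- arm.read_state(): the state, without advancing time (a new reading comes with each control period).
- arm.get_image(name): name is "scene" or "top" or "wrist"; returns a dict with "color" (420x560x3 uint8, red, green, blue), "fx", "fy", "cx", "cy" (pixels), "rvec" (rotation vector, rad) and "tvec" (3), from world to camera coordinates, as OpenCV has them; the wrist camera has in their place "hand_eye" (4x4, takes a point from camera to tool coordinates, whose origin is the TCP and whose axes are the flange's). Camera axes: x right, y down, z forward; pixel columns grow to the right and rows downward; lengths in mm; the calibration is good to about 2 mm. A picture is of the moment at which its call begins: read the wrist's pose just before it. There is no depth.
- arm.job_done(): hands the job in; it is judged then, once.
Trained networks look in the newest picture that a camera, given by its name, has taken for a name from the list of things; names that differ only in an ending like _2 or _b are one class to them, and where a whole thing is asked for, a point or a joint stands for the part that bears it (a point fixed in the world has none). Each returns a list of dicts, best first, with "p" (0 to 1); they miss things now and then, are a little off and sometimes report something else, mostly with a low value. They report only what shows in the picture. A call takes as long as a camera call.
- arm.look_for(camera, thing): "box" ([centre column, centre row, width, height] in pixels, round what is visible of it).
- arm.spot_point(camera, thing): "centre" ([column, row] in pixels: a listed point, or the origin of a listed thing).
The state is a dict: "clock": time; "joints": joint angles; "joint_vel": joint speeds; "joint_efforts": joint torques, N m; "position": TCP position; "ee_rot": TCP orientation; "contact_force": force on the tool from outside, world axes, zero at the start; "wrist_torque": the same for the moment, N m; "gripper_width": finger opening in mm; "grasp_force": force on a finger pad.
Only numpy, scipy, OpenCV 4.12 (cv2) and the standard library are available. Lean on these libraries where they do the work, as an engineer would, in place of code of your own. Each camera call takes 0.05 s, during which the arm holds its last target. There are 200 camera calls.

### The job

Undo the two-stage catch on the lid of the knife case: press the sprung safety tab down and slide it fully away from the latch to its stop, then swing the latch right up and leave it standing there. Use a light hand on the tab (it is thin and must not be forced), never wrench the latch while the tab still locks it, and leave the things around undisturbed.

Things in the scene. Friction and masses are not known exactly. Their poses are not given: they have to be found in the camera images.
- case: Black knife case with aluminium corners, 220 (x) by 280 (y) by 75 mm high, fixed; origin under its centre, z up, front faces its own -x. On the lid a bare steel catch: latch in the middle, safety tab to its +y side. The catch, with tab and latch, is shimmed: parallel to the case but up to 4 mm in x and y and 6 mm in height off its nominal place, anew each time, not measured.
- tab_place (a point): Fixed on the case, axes as the case: nominal centre of the safety tab's upper face, tab locked and unpressed (99 mm above the case's underside). The tab is a flat sprung steel thumb pad, 30 (x) by 34 mm (y). It sinks up to 4 mm under a push down: 3 N to start, 1.6 N per mm, about 10 N at the bottom, then rigid. Guide rails along its x sides are 9 mm lower.
- ridge_place (a point): Fixed on the case, axes as the case: nominal middle of the face, looking to -y, of the ridge across the tab's +y end (30 mm long in x, 6 mm thick in y, 8 mm above the pad; this point 4 mm above the pad). The tab, only while pressed 3 mm or more (8 N), slides to the case's +y (2 N, more under a pressing finger), 16 mm to a rigid stop. More than 25 N in all on the tab bends it.
- bar_place (a point): Fixed on the case, axes as the case: nominal centre of the latch's grip bar, latch closed, 28 mm above the lid. Round steel bar 12 mm thick along y, 54 mm free between its end brackets, 35 mm or more free beside it in x, lid clear below it; pinch it across x from above, it turns in the fingers.
- hinge_place (a point): Fixed on the case, axes as the case: nominal middle of the latch's hinge axis, which is parallel to y, 100 mm to +x of the closed bar and 17 mm below it. Swinging up, the bar goes up and to +x on a 101 mm arc.
- tab_slide (a joint): How far the tab has slid toward the case's +y, m: 0 locked (starts at 0 to 0.001), 0.016 at its stop. Let go beyond 0.013 it pops up and stays. Its tongue lies over the latch's +y arm and locks the latch until about 0.010.
- latch (a joint): Angle of the latch, rad: 0 lying closed, 1.2 fully up at its stop. A stiff hinge (about 4 N at the bar) keeps it where it is left.
- loose_tile: Bystander: loose white tile, 70 by 70 by 9 mm, lying on the lid behind the latch; origin under its centre.
- whetstone: Bystander: grey whetstone, 50 by 120 by 22 mm, lying on the lid behind the latch; origin under its centre.
- mug: Bystander: mug, 76 mm across and 90 mm high, on the worktop; origin under its centre.
- jar: Bystander: jar, 80 mm across, 120 mm high, beside the case, some way off; origin under its centre.
- oil_bottle: Bystander: bottle, 60 mm across, 210 mm high, beside the case, some way off; origin under its centre.
- spatula: Bystander: spatula, 280 mm long, lying on the worktop along its x; origin under its middle.

How it is judged (in metres and radians):
On the way, in this order (a step that is already met when the one before it is completed fails the run):
1. the safety tab is slid home to its stop while the latch still lies closed (value of joint tab_slide above 0.0145 m and value of joint latch below 0.1 rad), for 0.2 s.
2. the latch is swung right up (value of joint latch above 1 rad), for 0.2 s.
At the end, for the whole second after the job is handed in: The tab has slid more than 14.5 mm (of 16), the latch stands more than 1.0 rad (of 1.2) up and at rest (value of joint tab_slide above 0.0145 m and value of joint latch above 1 rad and velocity of joint latch below 0.05 rad/s); the robot touches nothing.
It fails at once if the fingers, working at the tab (TCP within 50 mm of it in plan), press on anything with more than 25 N (horizontal distance between the grasp point and tab_place below 0.05 m and contact force between the fingers and anything else above 25 N).
It fails at once if the latch is wrenched up past the tab that locks it (value of joint latch above 0.1 rad and value of joint tab_slide below 0.009 m).
It fails at once if a bystander is shifted by more than 30 mm (distance of any of loose_tile, whetstone, mug, jar, oil_bottle, spatula from where it was at the start of the episode above 0.03 m).
It also fails if it takes over 62 s, if anything falls off the work surface, if the arm or the gripper's body presses on something with over 40 N, if the wrist force passes 120 N, or if a joint passes its speed limit or range.

## Working session

There is one attempt and no reset: what is moved stays moved. The work goes in short steps, Python scripts to look and compute and a tool call to move; the robot and the scene stay as the last step left them, time stands still between calls to the robot, and variables do not carry over. Pictures are saved under pics/ and viewed, at most 10 in all, crops included, and the job is handed in when it is done.

Besides the shell and the picture viewer there is one more tool, called after ">>>" by a JSON object that holds its "method" and its "body", one argument or row to a line. servo_tool: Moves the arm, as the interface text tells. Its arguments: {"type":"object","properties":{"increments":{"type":"array","items":{"type":"array","items":{"type":"number"}}}},"required":["increments"]}

```bash
mkdir -p pics; cat > h.py <<'E'
import numpy as np, cv2
from scipy.spatial.transform import Rotation as R
from bench import arm
def cam(name):
    s=arm.read_state(); im=arm.get_image(name)
    K=np.array([[im['fx'],0,im['cx']],[0,im['fy'],im['cy']],[0,0,1]])
    if name=='wrist':
        T=np.eye(4);T[:3,:3]=R.from_quat(s['ee_rot']).as_matrix();T[:3,3]=s['position']
        C=T@np.array(im['hand_eye'])
        Rw=C[:3,:3].T;t=-Rw@C[:3,3]
    else:
        Rw=cv2.Rodrigues(np.array(im['rvec'],float))[0];t=np.array(im['tvec'],float).ravel()
    return im['color'],K,Rw,t
def ray(px,c):
    _,K,Rw,t=c
    d=Rw.T@np.linalg.inv(K)@np.array([px[0],px[1],1.]);return -Rw.T@t,d/np.linalg.norm(d)
def atz(px,c,z):
    o,d=ray(px,c);return o+d*(z-o[2])/d[2]
def tri(rs):
    A=sum(np.eye(3)-np.outer(d,d) for o,d in rs);b=sum((np.eye(3)-np.outer(d,d))@o for o,d in rs)
    p=np.linalg.solve(A,b);return p,[np.linalg.norm(np.cross(p-o,d)) for o,d in rs]
def proj(p,c):
    _,K,Rw,t=c
    q=K@(Rw@np.array(p,float)+t);return q[:2]/q[2]
def save(n,c): cv2.imwrite('pics/'+n,c[0][:,:,::-1])
E
python3 - <<'E'
from h import *
np.set_printoptions(precision=1,suppress=True)
s=arm.read_state();print(s['clock'],s['position'],s['ee_rot'],s['contact_force'])
names=['case','tab_place','ridge_place','bar_place','hinge_place']
P={}
ims=[]
for n in ['scene','top','wrist']:
    c=cam(n);ims.append(c[0])
    print(n,'cam at',-c[2].T@c[3])
    for m in names+['loose_tile','whetstone','mug','jar','oil_bottle','spatula']:
        r=arm.spot_point(n,m)
        if r:
            print(n,m,r[0]['centre'],round(r[0]['p'],2))
            P.setdefault(m,[]).append(ray(r[0]['centre'],c))
for m in P:
    if len(P[m])>1: print(m,*tri(P[m]))
cv2.imwrite('pics/a.png',np.hstack([ims[0],ims[1]])[:,:,::-1][::1,::1]) if 0 else None
for n,i in zip('stw',ims): cv2.imwrite(f'pics/a_{n}.png',i[:,:,::-1])
E
```

```text
0.0 [ 159.8 -603.7  248.9] [-0.1  1.   0.  -0. ] [-0.3 -0.3 -0.8]
scene cam at [1542.  -155.7  988.4]
scene case [324.5, 269.4] 0.79
scene tab_place [347.9, 217.3] 0.74
scene ridge_place [358.1, 212.5] 0.73
scene bar_place [317.4, 206.8] 0.79
scene hinge_place [325.8, 240.2] 0.81
scene loose_tile [362.8, 263.0] 0.76
scene whetstone [298.7, 267.5] 0.64
scene mug [382.2, 185.8] 0.82
scene jar [433.1, 260.4] 0.9
scene oil_bottle [132.8, 306.4] 0.71
scene spatula [324.3, 268.6] 0.24
top cam at [ 418.7  -21.2 1178.7]
top case [245.0, 166.3] 0.62
top tab_place [205.4, 178.6] 0.58
top ridge_place [195.4, 175.5] 0.69
top bar_place [237.0, 200.1] 0.74
top hinge_place [240.8, 159.0] 0.58
top loose_tile [210.9, 127.7] 0.97
top whetstone [272.9, 130.5] 0.8
top jar [135.3, 162.3] 0.58
top oil_bottle [418.6, 141.7] 0.9
top spatula [425.7, 248.9] 0.95
wrist cam at [  79.4 -624.8  373.2]
wrist spatula [393.6, 400.3] 0.42
case [633.8  91.4 -16. ] [np.float64(4.54887072312027), np.float64(4.548870723120307)]
tab_place [579.1 163.2 103.6] [np.float64(5.936705153897863), np.float64(5.9367051538978295)]
ridge_place [583.4 184.8 120.6] [np.float64(4.951793095744752), np.float64(4.951793095744774)]
bar_place [530.5  91.7 102.5] [np.float64(1.029264402417169), np.float64(1.029264402417173)]
hinge_place [632.9  90.5  84.8] [np.float64(1.9764518100510067), np.float64(1.9764518100509896)]
loose_tile [709.9 164.4  77.7] [np.float64(0.4770707274600129), np.float64(0.47707072746002693)]
whetstone [706.2  14.1  78.3] [np.float64(1.2755211478059276), np.float64(1.2755211478058477)]
jar [637.5 377.8 -16. ] [np.float64(0.06994223242652409), np.float64(0.06994223242645804)]
oil_bottle [ 705.1 -365.6   -2.4] [np.float64(0.45764543585327466), np.float64(0.45764543585318274)]
spatula [ 516.9 -192.5  -58.7] [np.float64(308.6262448695722), np.float64(217.9065927807008), np.float64(124.93794022395707)]
```

```bash
python3 - <<'E'
import cv2,numpy as np
a=cv2.imread('pics/a_s.png')[150:320,230:450];b=cv2.imread('pics/a_t.png')[80:250,130:350]
f=lambda i:cv2.resize(i,(400,309),interpolation=cv2.INTER_CUBIC)
cv2.imwrite('pics/b.png',np.hstack([f(a),f(b)]))
E
```

```text
(no output)
```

View pics/b.png

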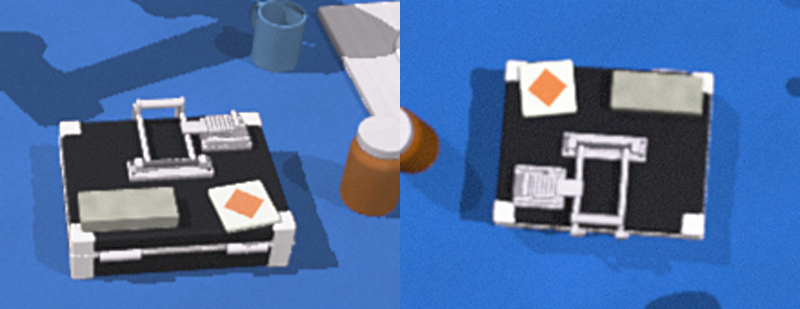

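```bash
cat >> h.py <<'E'
def goal(p,yaw):  # tool down, tool x along world direction yaw(rad)
    s=arm.read_state();R0=R.from_quat(s['ee_rot']);x=np.array([np.cos(yaw),np.sin(yaw),0]);z=np.array([0,0,-1.])
    Rg=R.from_matrix(np.column_stack([x,np.cross(z,x),z]))
    print('shift m',np.round(R0.inv().apply(np.array(p)-s['position'])/1000,4),'turn deg',np.round((R0.inv()*Rg).as_rotvec(degrees=True),2),'clock',s['clock'])
E
python3 - <<'E'
from h import *
s=arm.read_state();print(np.round(R.from_quat(s['ee_rot']).as_matrix(),4));print(np.round(arm.get_image('wrist')['hand_eye'],3))
goal([560,200,310],np.radians(-93))
E
```

```text
[[-0.9667 -0.2559  0.    ]
 [-0.2559  0.9667 -0.    ]
 [-0.     -0.     -1.    ]]
[[-0.00000e+00 -9.46000e-01 -3.24000e-01  8.31410e+01]
 [ 1.00000e+00  0.00000e+00 -1.00000e-03  6.58000e-01]
 [ 1.00000e-03 -3.24000e-01  9.46000e-01 -1.23169e+02]
 [ 0.00000e+00  0.00000e+00  0.00000e+00  1.00000e+00]]
shift m [-0.5925  0.675  -0.06  ] turn deg [ -0.    -0.   -72.17] clock 1.85
```

>>> {"method": "servo_tool", "body": {
  "increments": [
    [1,-0.04,0.04,-0.03,0,0,-6],
    [1,-0.08,0.08,-0.06,0,0,-13],
    [1,-0.12,0.12,-0.06,0,0,-20],
    [1,-0.16,0.16,-0.06,0,0,-27],
    [1,-0.2,0.2,-0.06,0,0,-34],
    [1,-0.24,0.24,-0.06,0,0,-41],
    [1,-0.28,0.28,-0.06,0,0,-48],
    [1,-0.32,0.32,-0.06,0,0,-55],
    [1,-0.36,0.36,-0.06,0,0,-61],
    [1,-0.4,0.4,-0.06,0,0,-66],
    [1,-0.44,0.44,-0.06,0,0,-70],
    [1,-0.48,0.48,-0.06,0,0,-72]
  ]
}}

```text
clock: 3.35
position: [501.8, -15.5, 310.4]
ee_rot: [-0.688, 0.726, -0.0, 0.0]
contact_force: [0.1, 1.1, 0.3]
gripper_width: 85.3
grasp_force: 0.0
```

```bash
python3 - <<'E'
from h import *
print(arm.read_state()['position']);goal([575,100,310],np.radians(-93))
E
```

```text
[501.78685196 -15.48140954 310.44207146]
shift m [-0.1192 -0.0669  0.0005] turn deg [-0.06  0.01 -0.07] clock 3.35
```

>>> {"method": "servo_tool", "body": {
  "increments": [
    [0,-0.04,-0.02,0,0,0,0],
    [0,-0.08,-0.045,0,0,0,0],
    [0,-0.12,-0.067,0,0,0,0],
    [0,-0.12,-0.067,0,0,0,0],
    [0,-0.12,-0.067,0,0,0,0]
  ]
}}

```text
clock: 3.98
position: [574.4, 98.7, 309.8]
ee_rot: [-0.687, 0.726, 0.0, -0.0]
contact_force: [-0.5, -0.1, 1.3]
gripper_width: 0.0
grasp_force: 0.0
```

```bash
cat > m.py <<'E'
from h import *
import sys,pickle
np.set_printoptions(precision=1,suppress=True)
c=cam('wrist');save(sys.argv[1]+'.png',c);print('cam',-c[2].T@c[3],arm.read_state()['position'])
for m,z in dict(case=0,tab_place=99,ridge_place=103,bar_place=103,hinge_place=86,loose_tile=75,whetstone=75).items():
    r=arm.spot_point('wrist',m)
    if r: print(m,np.array(r[0]['centre']),round(r[0]['p'],2),atz(r[0]['centre'],c,z))
pickle.dump(c,open(sys.argv[1]+'.pkl','wb'))
E
python3 m.py w1
```

```text
cam [570.1  16.  433. ] [574.2  98.2 310.1]
case [229.  156.8] 0.68 [634.1  92.    0. ]
bar_place [320.8 170.5] 0.71 [535.7  91.2 103. ]
hinge_place [217.5 167.3] 0.87 [633.5  86.4  86. ]
loose_tile [153.8 246.1] 0.57 [713.  170.2  75. ]
whetstone [136.4  99.7] 0.94 [704.4  20.3  75. ]
```

View pics/w1.png

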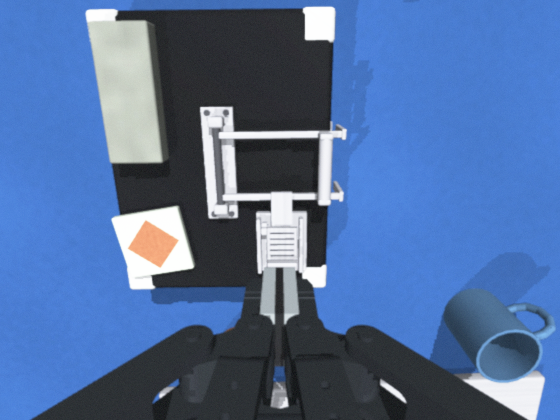

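```bash
python3 - <<'E'
from h import *
import pickle
np.set_printoptions(precision=1,suppress=True)
c=pickle.load(open('w1.pkl','rb'))
for p in [(335,8),(327,286),(88,10),(131,288)]: print(p,atz(p,c,75))
E
```

```text
(335, 8) [517.8 -46.   75. ]
(327, 286) [528.3 229.1  75. ]
(88, 10) [733.  -56.3  75. ]
(131, 288) [746.9 219.6  75. ]
```

>>> {"method": "servo_tool", "body": {
  "increments": [
    [0,-0.03,0,0,0,0,0],
    [0,-0.06,0,0,0,0,0],
    [0,-0.06,0,0,0,0,0],
    [0,-0.06,0,0,0,0,0]
  ]
}}

```text
clock: 4.88
position: [577.9, 158.3, 310.0]
ee_rot: [-0.687, 0.726, -0.0, -0.0]
contact_force: [0.6, 0.3, 0.1]
gripper_width: -0.2
grasp_force: 0.0
```

```bash
python3 m.py w2; python3 -c "
import cv2;i=cv2.imread('pics/w2.png')[60:270,180:380];cv2.imwrite('pics/w2c.png',cv2.resize(i,None,fx=2.8,fy=2.8,interpolation=cv2.INTER_CUBIC))"
```

```text
cam [573.5  75.7 433.2] [577.9 158.  310.1]
case [226.9 101.8] 0.86 [633.9  88.8   0. ]
ridge_place [277.7 205.5] 0.96 [580.9 182.6 103. ]
bar_place [323.6 102.5] 0.89 [535.7  90.9 103. ]
hinge_place [211.7 100.9] 0.63 [635.6  84.7  86. ]
loose_tile [147.7 187.7] 0.89 [712.2 165.4  75. ]
whetstone [126.9  26.1] 0.91 [705.2  17.7  75. ]
```

View pics/w2c.png

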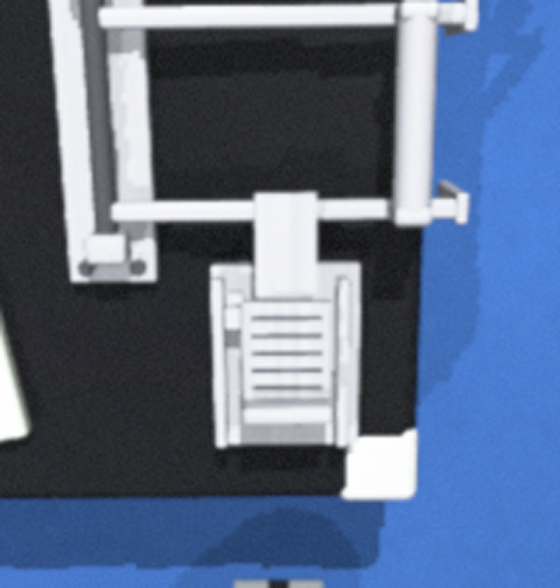

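```bash
python3 - <<'E'
from h import *
import pickle
np.set_printoptions(precision=1,suppress=True)
c=pickle.load(open('w2.pkl','rb'))
for n,u,v,z in [('ridge face',288,402,103),('pad -y end L',245,300,99),('pad -y end R',332,300,99),('ridgetop L',243,405,107),('ridgetop R',333,405,107),('ridgetop far L',243,424,107),('barL',398,100,103),('barR',437,100,103),('bar end0',417,10,106),('bar end1',412,222,106)]:
    print(n,*[atz((180+u/2.8,60+v/2.8),c,z+d) for d in (-6,0,6)])
E
```

```text
ridge face [575.9 182.9  97. ] [575.9 180.9 103. ] [575.8 179.  109. ]
pad -y end L [588.6 147.2  93. ] [588.3 145.9  99. ] [588.  144.7 105. ]
pad -y end R [559.2 148.8  93. ] [559.5 147.5  99. ] [559.7 146.2 105. ]
ridgetop L [591.3 181.8 101. ] [591.  179.9 107. ] [590.6 178.  113. ]
ridgetop R [560.6 183.5 101. ] [560.8 181.6 107. ] [561.1 179.6 113. ]
ridgetop far L [591.7 188.6 101. ] [591.4 186.6 107. ] [591.1 184.6 113. ]
barL [536.2  85.4  97. ] [536.9  85.3 103. ] [537.6  85.1 109. ]
barR [524.   86.1  97. ] [524.9  85.9 103. ] [525.8  85.7 109. ]
bar end0 [530.4  59.6 100. ] [531.2  59.9 106. ] [531.9  60.2 112. ]
bar end1 [532.7 123.2 100. ] [533.5 122.3 106. ] [534.2 121.5 112. ]
```

```bash
python3 - <<'E'
from h import *
goal([575,166.5,132],np.radians(-92.6))
E
```

```text
shift m [-0.0079  0.0035  0.1781] turn deg [-0.01  0.01 -0.6 ] clock 5.275
```

>>> {"method": "servo_tool", "body": {
  "increments": [
    [0,-0.008,0.0035,0.03,0,0,-0.6],
    [0,-0.008,0.0035,0.07,0,0,-0.6],
    [0,-0.008,0.0035,0.11,0,0,-0.6],
    [0,-0.008,0.0035,0.145,0,0,-0.6],
    [0,-0.008,0.0035,0.165,0,0,-0.6],
    [0,-0.008,0.0035,0.174,0,0,-0.6],
    [0,-0.008,0.0035,0.178,0,0,-0.6],
    [0,-0.008,0.0035,0.178,0,0,-0.6],
    [0,-0.008,0.0035,0.178,0,0,-0.6]
  ]
}}

```text
clock: 6.4
position: [575.5, 167.1, 133.0]
ee_rot: [-0.691, 0.723, -0.0, 0.001]
contact_force: [0.0, 0.1, -0.0]
gripper_width: 0.2
grasp_force: 0.0
```

```bash
python3 - <<'E'
from h import *
goal([575,166.5,132],np.radians(-92.6))
f=[]
for _ in range(2): f.append(arm.read_state()['contact_force'])
print(f)
c=cam('wrist');i=c[0][120:330,180:380];cv2.imwrite('pics/w3.png',cv2.resize(i,None,fx=2.8,fy=2.8,interpolation=cv2.INTER_CUBIC)[:,:,::-1])
s=cam('scene');i=s[0][170:270,270:400];cv2.imwrite('pics/s3.png',cv2.resize(i,None,fx=5,fy=5,interpolation=cv2.INTER_CUBIC)[:,:,::-1])
E
```

```text
shift m [0.0007 0.0004 0.001 ] turn deg [-0.1   0.05  0.04] clock 6.4
[array([ 0.00445547,  0.07842964, -0.04598561]), array([ 0.00445547,  0.07842964, -0.04598561])]
```

View pics/w3.png

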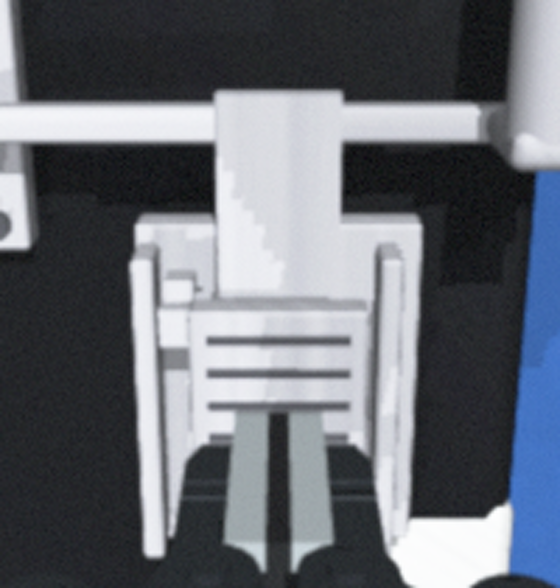

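>>> {"method": "servo_tool", "body": {
  "increments": [
    [0,0,0,0.002,0,0,0],
    [0,0,0,0.004,0,0,0],
    [0,0,0,0.006,0,0,0],
    [0,0,0,0.006,0,0,0]
  ]
}}

```text
clock: 7.0
position: [574.8, 166.8, 125.7]
ee_rot: [-0.691, 0.723, 0.0, -0.0]
contact_force: [0.4, -0.4, 0.4]
gripper_width: 0.1
grasp_force: 0.0
```

>>> {"method": "servo_tool", "body": {
  "increments": [
    [0,0,0,0.001,0,0,0],
    [0,0,0,0.002,0,0,0],
    [0,0,0,0.002,0,0,0]
  ]
}}

```text
clock: 7.38
position: [574.9, 166.9, 123.9]
ee_rot: [-0.691, 0.723, 0.0, -0.0]
contact_force: [-0.8, -0.7, 0.6]
gripper_width: -0.1
grasp_force: 0.0
```

>>> {"method": "servo_tool", "body": {
  "increments": [
    [0,0,0,0.001,0,0,0],
    [0,0,0,0.002,0,0,0],
    [0,0,0,0.002,0,0,0]
  ]
}}

```text
clock: 7.75
position: [574.9, 166.8, 121.9]
ee_rot: [-0.691, 0.723, 0.0, -0.0]
contact_force: [0.4, 0.4, 0.5]
gripper_width: -0.0
grasp_force: 0.0
```

>>> {"method": "servo_tool", "body": {
  "increments": [
    [0,0,0,0.001,0,0,0],
    [0,0,0,0.002,0,0,0],
    [0,0,0,0.002,0,0,0]
  ]
}}

```text
clock: 8.12
position: [575.0, 166.9, 120.5]
ee_rot: [-0.691, 0.723, -0.0, 0.0]
contact_force: [-1.5, -0.4, 2.8]
gripper_width: -0.1
grasp_force: 1.3
```

>>> {"method": "servo_tool", "body": {
  "increments": [
    [0,0,0,0.001,0,0,0],
    [0,0,0,0.001,0,0,0]
  ]
}}

```text
clock: 8.38
position: [575.0, 166.9, 119.4]
ee_rot: [-0.691, 0.723, -0.0, 0.0]
contact_force: [-1.3, 0.7, 4.6]
gripper_width: 0.1
grasp_force: 2.2
```

>>> {"method": "servo_tool", "body": {
  "increments": [
    [0,0,0,0.001,0,0,0],
    [0,0,0,0.001,0,0,0]
  ]
}}

```text
clock: 8.62
position: [575.0, 166.9, 118.5]
ee_rot: [-0.691, 0.723, -0.0, 0.0]
contact_force: [-2.4, 0.8, 6.8]
gripper_width: -0.1
grasp_force: 2.9
```

>>> {"method": "servo_tool", "body": {
  "increments": [
    [0,0,0,0.001,0,0,0],
    [0,0,0,0.001,0,0,0]
  ]
}}

```text
clock: 8.88
position: [575.1, 166.9, 117.7]
ee_rot: [-0.691, 0.723, -0.0, 0.0]
contact_force: [-3.1, -0.0, 6.8]
gripper_width: -0.1
grasp_force: 3.5
```

>>> {"method": "servo_tool", "body": {
  "increments": [
    [0,0,0,0.0005,0,0,0],
    [0,0,0,0.0005,0,0,0]
  ]
}}

```text
clock: 9.12
position: [575.1, 167.0, 117.4]
ee_rot: [-0.691, 0.723, -0.0, 0.0]
contact_force: [-2.9, -0.3, 7.6]
gripper_width: -0.2
grasp_force: 3.8
```

>>> {"method": "servo_tool", "body": {
  "increments": [
    [0,0,0,0.0005,0,0,0],
    [0,0,0,0.0005,0,0,0]
  ]
}}

```text
clock: 9.38
position: [575.1, 166.9, 117.0]
ee_rot: [-0.691, 0.723, -0.0, 0.0]
contact_force: [-3.1, 0.6, 8.9]
gripper_width: -0.3
grasp_force: 4.1
```

>>> {"method": "servo_tool", "body": {
  "increments": [
    [0,-0.001,0,0,0,0,0],
    [0,-0.002,0,0,0,0,0],
    [0,-0.003,0,0,0,0,0]
  ]
}}

```text
clock: 9.75
position: [575.2, 169.4, 117.0]
ee_rot: [-0.691, 0.723, -0.0, -0.0]
contact_force: [-2.4, -2.2, 8.1]
gripper_width: 0.1
grasp_force: 4.1
```

>>> {"method": "servo_tool", "body": {
  "increments": [
    [0,-0.001,0,0.0003,0,0,0],
    [0,-0.002,0,0.0003,0,0,0],
    [0,-0.003,0,0.0003,0,0,0]
  ]
}}

```text
clock: 10.12
position: [575.3, 172.4, 116.8]
ee_rot: [-0.691, 0.723, -0.0, -0.0]
contact_force: [-2.1, -2.0, 8.2]
gripper_width: -0.2
grasp_force: 4.2
```

>>> {"method": "servo_tool", "body": {
  "increments": [
    [0,-0.001,0,0.0003,0,0,0],
    [0,-0.002,0,0.0003,0,0,0],
    [0,-0.003,0,0.0003,0,0,0]
  ]
}}

```text
clock: 10.5
position: [575.4, 175.4, 116.6]
ee_rot: [-0.691, 0.723, -0.0, -0.0]
contact_force: [-2.2, -2.1, 9.1]
gripper_width: 0.2
grasp_force: 4.4
```

>>> {"method": "servo_tool", "body": {
  "increments": [
    [0,-0.001,0,0,0,0,0],
    [0,-0.002,0,0,0,0,0],
    [0,-0.003,0,0,0,0,0],
    [0,-0.004,0,0,0,0,0]
  ]
}}

```text
clock: 11.0
position: [575.6, 179.4, 116.6]
ee_rot: [-0.691, 0.723, -0.0, -0.0]
contact_force: [-2.8, -1.3, 8.4]
gripper_width: -0.1
grasp_force: 4.4
```

>>> {"method": "servo_tool", "body": {
  "increments": [
    [0,-0.001,0,0,0,0,0],
    [0,-0.002,0,0,0,0,0],
    [0,-0.002,0,0,0,0,0]
  ]
}}

```text
clock: 11.38
position: [575.7, 181.5, 116.6]
ee_rot: [-0.691, 0.723, -0.0, -0.0]
contact_force: [-2.8, -1.0, 9.3]
gripper_width: 0.0
grasp_force: 4.4
```

>>> {"method": "servo_tool", "body": {
  "increments": [
    [0,-0.001,0,0,0,0,0],
    [0,-0.0015,0,0,0,0,0],
    [0,-0.0015,0,0,0,0,0]
  ]
}}

```text
clock: 11.75
position: [575.7, 182.3, 116.5]
ee_rot: [-0.691, 0.723, -0.001, -0.001]
contact_force: [-1.8, -3.9, 9.1]
gripper_width: -0.2
grasp_force: 4.4
```

>>> {"method": "servo_tool", "body": {
  "increments": [
    [0,-0.001,0,0,0,0,0],
    [0,-0.001,0,0,0,0,0]
  ]
}}

```text
clock: 12.0
position: [575.8, 182.6, 116.5]
ee_rot: [-0.691, 0.723, -0.001, -0.001]
contact_force: [-1.0, -5.5, 8.7]
gripper_width: 0.3
grasp_force: 4.4
```

>>> {"method": "servo_tool", "body": {
  "increments": [
    [0,0,0,-0.002,0,0,0],
    [0,0,0,-0.006,0,0,0],
    [0,0,0,-0.02,0,0,0],
    [0,0,0,-0.05,0,0,0],
    [0,0,0,-0.1,0,0,0],
    [0,0,0,-0.1,0,0,0],
    [0,0,0,-0.1,0,0,0]
  ]
}}

```text
clock: 12.88
position: [575.4, 184.6, 215.4]
ee_rot: [-0.691, 0.723, 0.0, 0.0]
contact_force: [0.7, -0.1, -0.2]
gripper_width: -0.2
grasp_force: 0.0
```

```bash
python3 m.py w4; python3 -c "
import cv2;i=cv2.imread('pics/w4.png')[0:300,130:430];cv2.imwrite('pics/w4c.png',cv2.resize(i,None,fx=2,fy=2,interpolation=cv2.INTER_CUBIC))"
```

```text
cam [571.9 101.8 338.5] [575.1 184.4 214.5]
case [207.6  74.6] 0.66 [633.6  89.6   0. ]
bar_place [337.6  63.1] 0.56 [536.3  90.4 103. ]
```

View pics/w4c.png

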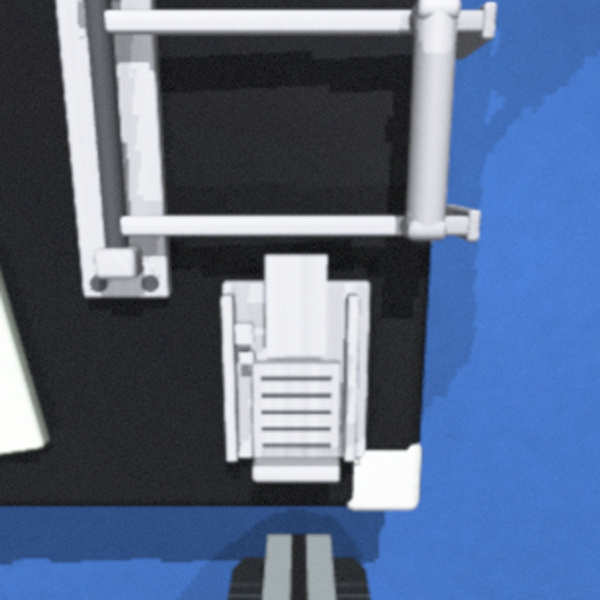

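```bash
python3 - <<'E'
from h import *
import pickle
np.set_printoptions(precision=1,suppress=True)
c=pickle.load(open('w4.pkl','rb'))
for u,v in [(411,130),(453,130),(436,12),(426,226)]: print(atz((130+u/2,v/2),c,105.6))
goal([531.3,91,160],np.radians(-92.6))
E
```

```text
[538.   91.5 105.6]
[525.5  92.1 105.6]
[531.1  60.8 105.6]
[533.2 119.3 105.6]
shift m [0.1 0.  0.1] turn deg [ 0.1 -0.   0. ] clock 13.275
```

>>> {"method": "servo_tool", "body": {
  "increments": [
    [0.5,0.03,0.013,0,0,0,0],
    [0.5,0.06,0.026,0,0,0,0],
    [0.5,0.085,0.036,0.01,0,0,0],
    [0.5,0.096,0.039,0.03,0,0,0],
    [0.5,0.096,0.039,0.05,0,0,0],
    [0.5,0.096,0.039,0.055,0,0,0],
    [0.5,0.096,0.039,0.055,0,0,0],
    [0.5,0.096,0.039,0.055,0,0,0]
  ]
}}

```text
clock: 14.28
position: [533.1, 90.6, 161.2]
ee_rot: [-0.691, 0.723, -0.0, 0.001]
contact_force: [-0.3, -0.3, 0.4]
gripper_width: 42.7
grasp_force: 0.0
```

```bash
python3 - <<'E'
from h import *
np.set_printoptions(precision=4,suppress=True)
goal([531.7,90.5,106],np.radians(-92.6))
c=cam('wrist');save('w5.png',c)
E
```

```text
shift m [0.0002 0.0014 0.0552] turn deg [-0.09  0.03  0.06] clock 14.275
```

View pics/w5.png

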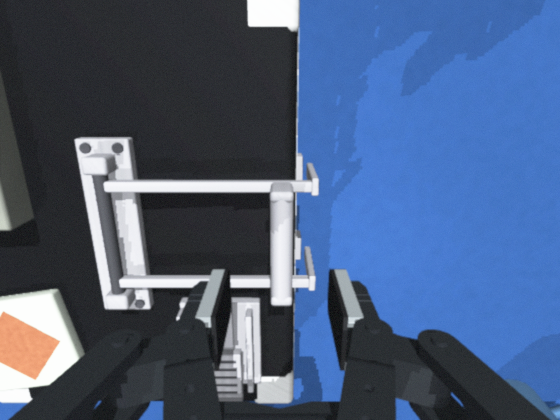

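>>> {"method": "servo_tool", "body": {
  "increments": [
    [0.5,0,0.001,0.02,0,0,0],
    [0.5,0,0.001,0.035,0,0,0],
    [0.5,0,0.001,0.045,0,0,0],
    [0.5,0,0.001,0.052,0,0,0],
    [0.5,0,0.001,0.055,0,0,0],
    [0.5,0,0.001,0.055,0,0,0]
  ]
}}

```text
clock: 15.08
position: [531.6, 90.3, 105.5]
ee_rot: [-0.691, 0.723, -0.0, 0.0]
contact_force: [-0.3, -0.3, 0.3]
gripper_width: 42.5
grasp_force: 0.0
```

>>> {"method": "servo_tool", "body": {
  "increments": [
    [0.4,0,0,0,0,0,0],
    [0.3,0,0,0,0,0,0],
    [0.2,0,0,0,0,0,0],
    [0.1,0,0,0,0,0,0],
    [0.08,0,0,0,0,0,0],
    [0.08,0,0,0,0,0,0],
    [0.08,0,0,0,0,0,0]
  ]
}}

```text
clock: 15.95
position: [532.0, 90.3, 105.8]
ee_rot: [-0.691, 0.723, -0.0, 0.001]
contact_force: [2.0, -1.5, 2.1]
gripper_width: 10.0
grasp_force: 58.4
```

>>> {"method": "servo_tool", "body": {
  "increments": [
    [0.08,0,-0.001,-0.005,0,0,0],
    [0.08,0,-0.0022,-0.01,0,0,0],
    [0.08,0,-0.0037,-0.0147,0,0,0],
    [0.08,0,-0.0054,-0.0195,0,0,0],
    [0.08,0,-0.0074,-0.024,0,0,0],
    [0.08,0,-0.0095,-0.0287,0,0,0],
    [0.08,0,-0.0095,-0.0287,0,0,0]
  ]
}}

```text
clock: 16.82
position: [540.3, 89.8, 133.6]
ee_rot: [-0.691, 0.723, 0.001, -0.001]
contact_force: [3.2, 1.8, -8.4]
gripper_width: 9.7
grasp_force: 58.5
```

>>> {"method": "servo_tool", "body": {
  "increments": [
    [0.08,0,-0.0025,-0.0045,0,0,0],
    [0.08,0,-0.005,-0.0089,0,0,0],
    [0.08,0,-0.0079,-0.0131,0,0,0],
    [0.08,0,-0.0109,-0.0171,0,0,0],
    [0.08,0,-0.0142,-0.021,0,0,0],
    [0.08,0,-0.0176,-0.0247,0,0,0],
    [0.08,0,-0.0213,-0.0283,0,0,0],
    [0.08,0,-0.025,-0.0317,0,0,0],
    [0.08,0,-0.029,-0.0349,0,0,0],
    [0.08,0,-0.033,-0.0378,0,0,0],
    [0.08,0,-0.033,-0.0378,0,0,0]
  ]
}}

```text
clock: 18.2
position: [571.1, 88.4, 173.7]
ee_rot: [-0.691, 0.723, 0.002, -0.002]
contact_force: [-12.3, 5.2, 4.9]
gripper_width: 9.8
grasp_force: 58.7
```

>>> {"method": "servo_tool", "body": {
  "increments": [
    [0.08,0,-0.0042,-0.0028,0,0,0],
    [0.08,0,-0.0086,-0.0053,0,0,0],
    [0.08,0,-0.0132,-0.0076,0,0,0],
    [0.08,0,-0.0178,-0.0098,0,0,0],
    [0.08,0,-0.0225,-0.0117,0,0,0],
    [0.08,0,-0.0273,-0.0133,0,0,0],
    [0.08,0,-0.0273,-0.0133,0,0,0]
  ]
}}

```text
clock: 19.08
position: [599.7, 87.1, 190.4]
ee_rot: [-0.692, 0.722, 0.0, -0.001]
contact_force: [-12.7, 4.1, 14.7]
gripper_width: 9.8
grasp_force: 58.8
```

>>> {"method": "servo_tool", "body": {
  "increments": [
    [0.08,0,-0.002,-0.003,0,0,0],
    [0.08,0,-0.004,-0.0045,0,0,0],
    [0.08,0,-0.006,-0.005,0,0,0],
    [0.08,0,-0.006,-0.005,0,0,0]
  ]
}}

```text
clock: 19.58
position: [605.4, 86.9, 192.7]
ee_rot: [-0.691, 0.723, 0.001, -0.001]
contact_force: [-9.2, 4.3, 5.7]
gripper_width: 10.2
grasp_force: 59.0
```

>>> {"method": "servo_tool", "body": {
  "increments": [
    [0.2,0,0,0,0,0,0],
    [0.3,0,0,0,0,0,0],
    [0.4,0,0,0,0,0,0],
    [0.45,0,0,0,0,0,0],
    [0.45,0,0,0,0,0,0]
  ]
}}

```text
clock: 20.2
position: [607.4, 86.7, 190.2]
ee_rot: [-0.691, 0.723, -0.0, -0.0]
contact_force: [0.3, -0.0, -0.0]
gripper_width: 38.3
grasp_force: 0.0
```

>>> {"method": "servo_tool", "body": {
  "increments": [
    [0.45,0,0,-0.01,0,0,0],
    [0.45,0,0,-0.03,0,0,0],
    [0.45,0,0,-0.06,0,0,0],
    [0.45,0,0,-0.1,0,0,0],
    [0.45,0,0,-0.12,0,0,0],
    [0.45,0,0,-0.12,0,0,0]
  ]
}}

```text
clock: 20.95
position: [607.9, 87.1, 312.8]
ee_rot: [-0.691, 0.723, -0.001, 0.002]
contact_force: [-0.5, 0.3, -1.6]
gripper_width: 38.5
grasp_force: 0.0
```

```bash
python3 - <<'E'
from h import *
a=cam('scene')[0][110:310,220:420];b=cam('wrist')[0]
f=lambda i:cv2.resize(i,(400,400),interpolation=cv2.INTER_CUBIC)
cv2.imwrite('pics/f.png',np.hstack([f(a),f(b)])[:,:,::-1])
E
```

```text
(no output)
```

View pics/f.png

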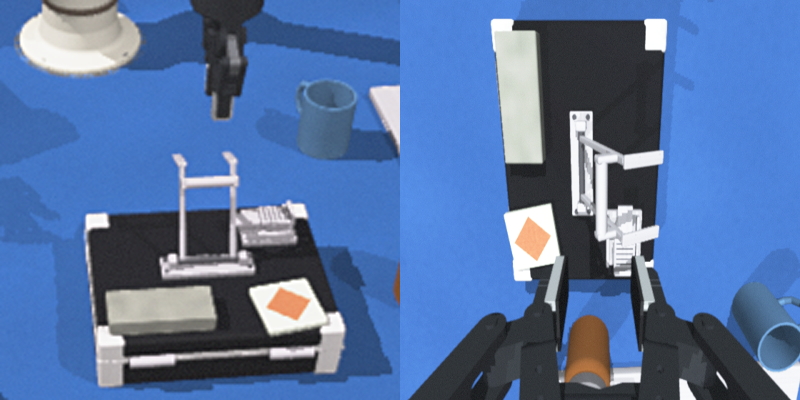

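The pictures show the latch standing (the bar in the wrist view is at about column 284, row 190 of the full picture) and the tab at its far end. I'll check the angle before handing in.

```bash
python3 - <<'E'
from h import *
from scipy.optimize import brentq
c=cam('wrist');o,d=ray((284,190),c)
h=np.array([631.6,86.,88.6])
def pt(z): return o+d*(z-o[2])/d[2]
def err(phi):
    a=phi+.168;z=h[2]+101.4*np.sin(a);return pt(z)[0]-(h[0]-101.4*np.cos(a))
print([(round(p,2),round(err(p),1)) for p in np.arange(.8,1.3,.05)])
s=cam('scene');np.set_printoptions(precision=1,suppress=True)
q=np.array([220+208/2,110+182/2]);o2,d2=ray(q,s);print(tri([(o,d),(o2,d2)]))
E
```

```text
[(np.float64(0.8), np.float64(28.7)), (np.float64(0.85), np.float64(24.5)), (np.float64(0.9), np.float64(20.1)), (np.float64(0.95), np.float64(15.6)), (np.float64(1.0), np.float64(11.0)), (np.float64(1.05), np.float64(6.3)), (np.float64(1.1), np.float64(1.5)), (np.float64(1.15), np.float64(-3.4)), (np.float64(1.2), np.float64(-8.3)), (np.float64(1.25), np.float64(-13.3))]
(array([603. ,  81.2, 180.4]), [np.float64(6.467793718475655), np.float64(6.4677937184756455)])
```

```bash
python3 -c "
from bench import arm
print(arm.job_done())"
```

```text
the job is handed in; nothing more can be done
None
```

The job is handed in, but I have no verdict back: the tab was slid until it met its stop (about 15.7 mm of finger travel), the latch stands at about 1.12 rad by camera estimate, and the gripper is clear with the nearby things looking unmoved in the last pictures.

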